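# Enrol a piglet's ear tag at the bench reader

### The job

Enrol the round button ear tag: lay it flat, hub up, in the sloped read bay of the bench reader and let go of it. Then draw the reset pin up out of its spring clip, reach its steel tip down through the round hole in the reader's deck and push the recessed enrol button fully down; the button must not be pressed while the bay is empty. Finish still gripping the pin and holding the button down, with the tag lying in the bay, and leave the other things on the shelf where they are.

Things in the scene. Friction and masses are not known exactly. Their poses are not given: they have to be found in the camera images.
- tag_center (a point): Round yellow button ear tag, loose, 12 g: a disc 32 mm across, 5 mm thick, with a round hub 15 mm across standing up from its middle, 19 mm high in all. It starts disc down, hub up on the shelf top. The point is its centre, 9.5 mm above its underside; z points from disc to hub. The hub can be pinched from above.
- read_bay: Read bay of the fixed grey wedge-shaped bench reader: floor 64 mm long, 46 mm wide, sloping 20 degrees. Origin in the middle of the floor's surface, 40 mm above the shelf top; z is the floor's normal, x points up the slope to the deck, y across. Rails 4 mm high along both sides (inner faces at y = +-23 mm), a lip 8 mm high at the lower end (x = -32 mm). The tag does not slide on the slope.
- aperture (a point): Centre of the round hole in the reader's level deck, at its top surface, 60 mm above the shelf top; z up, x from bay to deck. From the bay's middle it lies 73 mm back and 34 mm to the right (-y); the round lens on the left is no hole. The hole is 13 mm across (2 mm chamfer) through a 5 mm cover; in a chamber below stands the button, its top 14 mm below the deck's surface.
- enrol_button (a joint): The recessed enrol button under the hole, a white round cap 19 mm across moving straight down on a spring: 0 m released, 0.004 m fully down. It needs 1 N to start and 4.5 N to be fully down, and springs back when let go.
- pin_grip (a point): Where to grip the reset pin, a loose upright stylus 120 mm long, 50 g: round black handle 18 mm across, 75 mm long, above a steel shank 5 mm across, 45 mm long. The point is on the axis, 20 mm below the handle's top, 100 mm above the tip; z points up the handle. The handle's foot rests on the foot plate of its bracket, gripped lightly by sprung jaws (see pin_tip).
- pin_tip (a point): The blunt lower end of the reset pin's shank, on its axis; at the start 5 mm above the shelf top. The pin comes straight up out of its steel clip bracket against about 3 N; after 50 mm of lift it is free. All of the bracket stays below 76 mm above the shelf top.
- reset_pin: The reset pin as a whole, origin at the tip.
- button_tag: The round button tag as a whole, origin at the middle of its underside.
- flag_tag: Bystander: the other yellow tag, a flat oblong flag tag 40 x 36 mm with a neck and a low stud, loose, 12 mm high; it lies near the round tag. Origin under the middle of the flag.
- mug: Bystander: white enamel mug of spare pins, loose, 80 mm across, 78 mm high, handle to its +y side reaching 68 mm from the axis. Origin at the middle of the underside.
- dip_bottle: Bystander: amber bottle, loose, 72 mm across, 165 mm high, at the back. Origin at the middle of the underside.
- marker_can: Bystander: aluminium marker can, loose, 65 mm across, 160 mm high, at the back. Origin at the middle of the underside.
- nippers: Bystander: tooth nippers lying flat at the back left, loose, 130 mm long, 12 mm high. Origin near the middle of their length.
Things that resemble listed ones, but are neither listed nor needed, are in the scene too. Leave any blue or green look-alike of the button_tag alone.

How it is judged:
By the outcome, as a careful person would: the job done as asked, in the order asked, and still so for the second after the job is handed in, while the arm keeps its last pose, push and grip.
It also fails if it takes over 58 s, if anything falls off the work surface, if the arm or the gripper's body presses on something with over 40 N, if the wrist force passes 120 N, or if a joint passes its speed limit or range.

### The arm

A 7-joint arm with a two-finger parallel gripper is mounted at the origin on the work surface. World frame = base frame: x ahead of the robot, y to its left, z up, the work surface at z = 0. Lengths are in mm, angles in rad, forces in N, time in s.
With the tool pointing down it reaches from about 425 to 875 mm from the base axis. Payload 9.9 kg.
Tool frame: the origin (TCP) lies midway between the tips of the shut fingers; the grasp point (between the pads) lies 19 mm behind it; z points along the fingers, y is the line along which they close (so a half turn about z gives the same grasp; the last joint's range is limited). The gripper opens to 85 mm and grips with 20 to 120 N. Pads are 22 mm wide; open, the fingers measure 114 mm over their backs; the gripper's body (76 mm by 85 mm) begins 54 mm behind the grasp point. The pads swing forward as they close: fully open they stand 13 mm farther back than shut.
Start: joints at [-1.287, 0.576, 0.025, 1.437, -0.015, 1.129, -0.057], TCP at [242.698, 629.862, 231.289] pointing down, gripper open.
Joint ranges: [-2.76, 2.76], [-0.34, 2.15], [-1.52, 1.57], [0.19, 2.46], [-1.09, 4.23], [0.17, 1.99], [-2.82, 2.82]. Speed limits (rad/s): [2.22, 2.22, 3.01, 3.01, 3.14, 3.14, 3.14].

### API

Orientations are given as a 3x3 rotation matrix whose columns are the frame's x, y, z axes.
In Python, from rig import monitor, optics, close_job gives the robot as it stands. The module is installed in compiled form; this text tells all that it offers.
- The arm moves only by the tool play_rows, never from a script. Its argument "targets" is a list that holds one entry, the list of rows, each a list of 5 numbers: the opening, from 0 (shut) to 1 (fully open), then the shift along the tool's x, y, z in m, then the turn about the tool's z in degrees. In form: [[[hand, x, y, z, roll], ...]]. A call has 1 to 12 rows; each row shifts and turns the commanded pose from where the row before left it, along the tool's axes as they then stand; what a row does not reach is not made up. A row lasts 1/12 s, in which the tool goes at most 41.7 mm and 7.16 degrees, less where a joint would pass 70% of its speed; a pose out of reach is approached as far as the arm can. A call with a gripper value outside its range is refused whole. The fingers move at their own pace and stop on an object; "grip_force" is the grip in N (left out, the last holds). Time passes only in rows, so rows that do not move let the fingers close. It gives the time, the measured TCP pose, the force, the opening and the grip force at its end, in the units of the state.
- monitor.observe(): the state, without advancing time (a new reading comes with each control period).
- optics.camera(name): name is "side" or "top" or "wrist"; returns a dict with "img" (420x560x3 uint8, red, green, blue), "z_map" (420x560 float32, mm along the optical axis (not along the pixel's ray), 0 where there is no reading), "intrinsics" (3x3 intrinsics, pixels), "D" ([k1, k2, p1, p2, k3] as OpenCV has them; the pictures are not rectified), "R" (3x3) and "t" (3): a world point X has camera coordinates R X + t. Camera axes: x right, y down, z forward; pixel columns grow to the right and rows downward; lengths in mm; the calibration is good to about 2 mm. A picture is of the moment at which its call begins.
- close_job(): hands the job in; it is judged then, once.
The state is a dict: "time": time; "joint_pos": joint angles; "dq": joint speeds; "effort": joint torques, N m; "ee_pos": TCP position; "tcp_rot": TCP orientation; "wrist_force": force on the tool from outside, world axes, zero at the start; "moment": the same for the moment, N m; "opening": finger opening in mm; "finger_force": force on a finger pad.
Only numpy, scipy, OpenCV 4.12 (cv2) and the standard library are available. Lean on these libraries where they do the work, as an engineer would, in place of code of your own. Each camera call takes 0.05 s, during which the arm holds its last target. There are 200 camera calls.

## Working session

There is one attempt and no reset: what is moved stays moved. The work goes in short steps, Python scripts to look and compute and a tool call to move; the robot and the scene stay as the last step left them, time stands still between calls to the robot, and variables do not carry over. Pictures are saved under pics/ and viewed, at most 13 in all, crops included, and the job is handed in when it is done.

Besides the shell and the picture viewer there is one more tool, called after ">>>" by a JSON object that holds its "fn" and its "kwargs". play_rows: Moves the arm, as the interface text tells. Its arguments: {"type":"object","properties":{"targets":{"type":"array","items":{"type":"array","items":{"type":"array","items":{"type":"number"}}}},"grip_force":{"type":"number"}},"required":["targets"]}

```bash
mkdir -p pics
cat > h.py <<'E'
import numpy as np, cv2
from rig import monitor, optics
def cam(n):
    c=optics.camera(n); return c
def save(c,name,crop=None,s=1):
    im=c['img'][:,:,::-1]
    if crop: a,b,d,e=crop; im=im[b:e,a:d]
    if s!=1: im=cv2.resize(im,None,fx=s,fy=s,interpolation=cv2.INTER_CUBIC)
    cv2.imwrite('pics/'+name,im)
def rays(c,uv):
    uv=np.array(uv,float).reshape(-1,1,2)
    n=cv2.undistortPoints(uv,c['intrinsics'],np.array(c['D'],float)).reshape(-1,2)
    d=np.c_[n,np.ones(len(n))]@c['R']
    o=-np.array(c['R']).T@np.array(c['t'])
    return o,d
def onz(c,uv,z):
    o,d=rays(c,uv); return o+d*((z-o[2])/d[:,2])[:,None]
def deproj(c,uv):
    uv=np.array(uv).reshape(-1,2); o,d=rays(c,uv)
    z=c['z_map'][uv[:,1].astype(int),uv[:,0].astype(int)]
    return o+d*z[:,None]
def proj(c,X):
    r,_=cv2.Rodrigues(np.array(c['R'])); return cv2.projectPoints(np.array(X,float).reshape(-1,1,3),r,np.array(c['t'],float),c['intrinsics'],np.array(c['D'],float))[0].reshape(-1,2)
E
python3 - <<'E'
from h import *
a=cam('top');b=cam('side')
im=np.hstack([a['img'],b['img']])
save(a,'top.png',s=1.42);save(b,'side.png',s=1.42)
for c in(a,b): print(rays(c,[[280,210]]))
print(monitor.observe())
E
```

```text
(array([ 437.26342473,   -2.70716847, 1239.2754632 ]), array([[ 0.1140884 , -0.02175697, -0.99325672]]))
(array([416.74063888, 577.29802455, 657.90468667]), array([[ 0.18516667, -0.71105576, -0.67838958]]))
{'time': 0.1, 'joint_pos': array([-1.28676417,  0.57645964,  0.02484879,  1.43782945, -0.01501788,
        1.12898985, -0.05648941]), 'dq': array([ 0.0003981 , -0.00111848, -0.00041921, -0.00376772,  0.00013607,
        0.00123535,  0.00053146]), 'effort': array([ 6.93662209e-03, -7.67300320e+01,  2.25774497e+00, -2.86603564e+01,
        1.57485186e-02,  8.72358883e-03,  1.89435360e-05]), 'ee_pos': array([242.56818313, 629.47392898, 230.51918694]), 'tcp_rot': array([[-9.33121375e-01,  3.59561215e-01, -4.81899245e-04],
       [ 3.59561532e-01,  9.33120293e-01, -1.42241182e-03],
       [-6.17741589e-05, -1.50055531e-03, -9.99998872e-01]]), 'wrist_force': array([ 0.00094627, -0.03611736,  0.1526529 ]), 'moment': array([ 0.02911229, -0.0035034 ,  0.01460088]), 'finger_force': 0.0, 'opening': 85.20072017043914}
```

View pics/top.png

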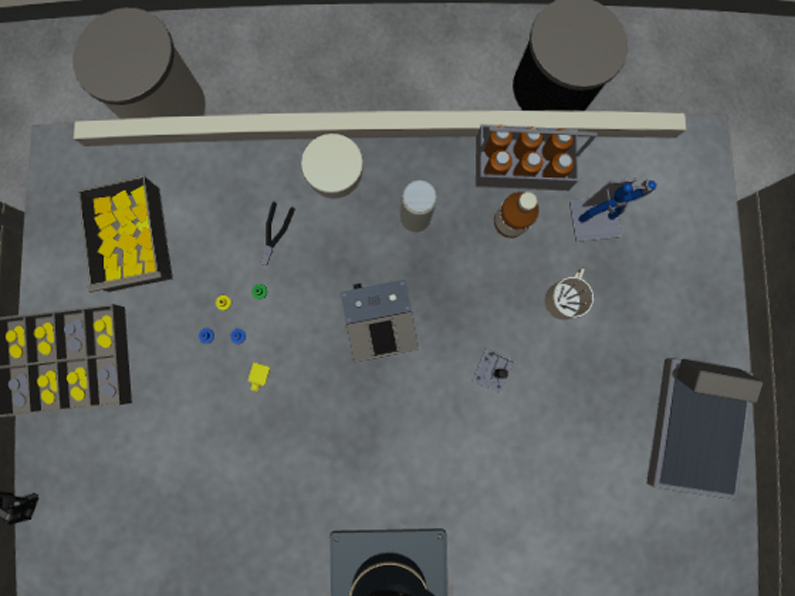

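View pics/side.png

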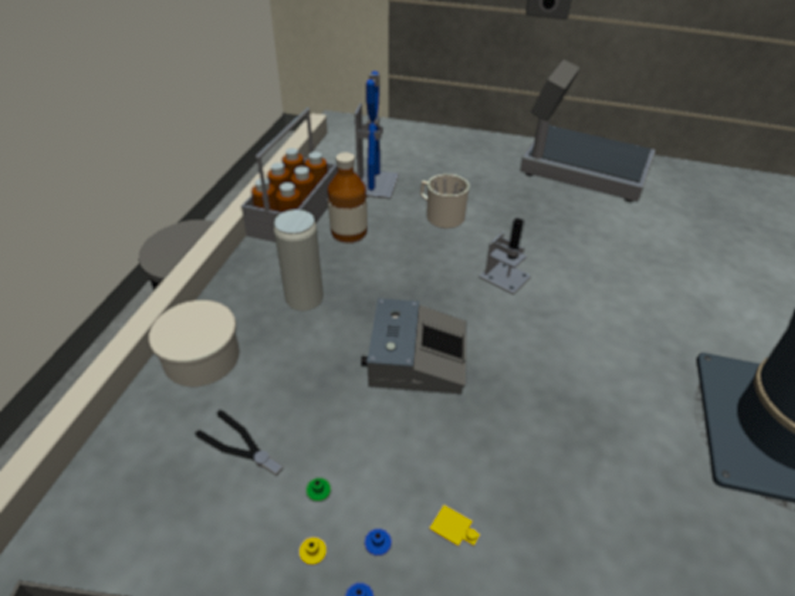

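The top view shows the only yellow round tag at (223,302). Its look-alikes are green at (260,291) and blue at (206,336) and (238,336), and the yellow flag at (258,376) is oblong. The reader is at (378,320) with the hole on its right at (393,297), and the pin is at (501,373). Next I'll measure these and check an enlarged crop.

Run:
```python
from h import *
a=cam('top');b=cam('side')
def blobs(c,lo,hi,roi,name):
    h=cv2.cvtColor(c['img'],cv2.COLOR_RGB2HSV); m=cv2.inRange(h,lo,hi)
    k=np.zeros_like(m);x0,y0,x1,y1=roi;k[y0:y1,x0:x1]=m[y0:y1,x0:x1]
    n,_,s,ce=cv2.connectedComponentsWithStats(k)
    for i in range(1,n):
        if s[i,4]>15: print(name,s[i],ce[i].round(1),onz(c,ce[i],5)[0].round(1))
blobs(a,(22,120,90),(35,255,255),(125,190,210,290),'ytop')
blobs(a,(100,120,50),(130,255,255),(125,190,210,290),'btop')
blobs(a,(45,120,40),(80,255,255),(125,190,210,290),'gtop')
blobs(b,(22,120,90),(35,255,255),(190,330,360,400),'yside')
print('shelf z',deproj(a,[[180,190],[260,290],[320,240]]).round(1))
print('pin top',deproj(a,[[352,262],[353,263],[354,263]]).round(1))
print('deck',deproj(a,[[262,211],[253,214],[277,209],[265,204]]).round(1))
A=cv2.resize(a['img'][185:290,135:235],None,fx=4,fy=4,interpolation=2)
B=cv2.resize(a['img'][185:290,235:335+30],None,fx=3,fy=3,interpolation=2)
B=np.vstack([B,np.zeros((A.shape[0]-B.shape[0],B.shape[1],3),np.uint8)])
cv2.imwrite('pics/crop1.png',np.hstack([A,B])[:,:,::-1])
C=cv2.resize(b['img'][200:290,245:385],None,fx=5.6,fy=5.6,interpolation=2)
cv2.imwrite('pics/crop2.png',C[:,:,::-1])
```

```text
ytop [152 208  11  11  93] [156.9 212.8] [576.8 329.4   5. ]
ytop [175 255  15  21 203] [181.5 264.3] [426.8 256.5   5. ]
btop [140 231  11  11  90] [144.9 236. ] [509.6 364.2   5. ]
btop [162 231  11  11  90] [167.1 236.2] [508.1 298.6   5. ]
gtop [177 200  11  11  86] [182.3 205. ] [598.5 254.7   5. ]
yside [303 356  35  28 588] [319.5 370.7] [426.1 258.6   5. ]
yside [211 378  19  20 294] [220.  387.6] [576.4 331.5   5. ]
shelf z [[ 643.   262.1    4.6]
 [ 349.7   31.9   -2.9]
 [ 490.  -144.2    0.8]]
pin top [[ 425.8 -211.3  129.4]
 [ 423.1 -214.1  128.1]
 [ 423.1 -217.1  126. ]]
deck [[570.7  21.4  60.8]
 [562.3  46.3  65.3]
 [577.4 -20.5  45.4]
 [590.   12.8  61.7]]
```

View pics/crop1.png

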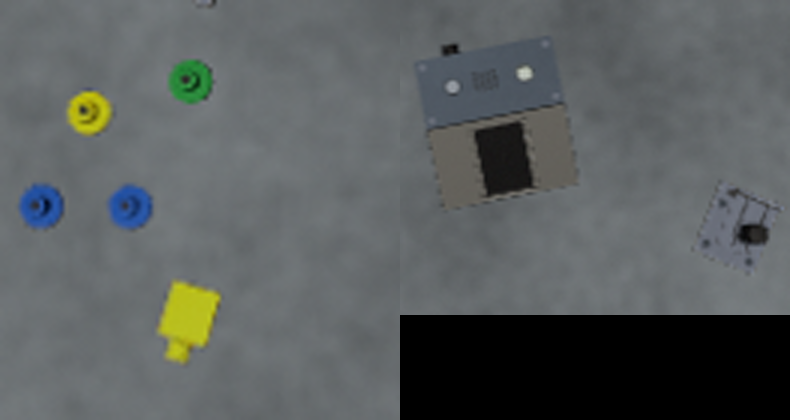

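Confirmed: the yellow round tag with a hub is at crop (89,112), world about (576.5, 330.5). The neighbouring tags sit off the tool's present closing line, so I'm moving over it.

>>> {"fn": "play_rows", "kwargs": {"targets": [[[0.6, -0.0349, -0.0133, 0, 0], [0.6, -0.0349, -0.0133, 0, 0], [0.6, -0.0349, -0.0133, 0, 0], [0.6, -0.0349, -0.0133, 0, 0], [0.6, -0.0349, -0.0133, 0, 0], [0.6, -0.0349, -0.0133, 0, 0], [0.6, -0.0349, -0.0133, 0.01, 0], [0.6, -0.0349, -0.0133, 0.01, 0], [0.6, -0.0349, -0.0133, 0.02, 0], [0.6, -0.0349, -0.0133, 0.02, 0], [0.6, -0.0349, -0.0133, 0.02, 0], [0.6, -0.0349, -0.0133, 0.02, 0]]], "grip_force": 20}}

```text
time: 1.2
ee_pos: [575.4, 330.6, 131.7]
tcp_rot: [[-0.933, 0.359, 0.0], [0.359, 0.933, 0.0], [-0.0, 0.0, -1.0]]
wrist_force: [0.2, 0.8, 0.2]
opening: 51.4
finger_force: 0.0
```

Run:
```python
from h import *
s=monitor.observe();print(s['time'],s['ee_pos'],s['tcp_rot'].round(4).tolist(),s['opening'])
c=cam('wrist');save(c,'w1.png')
h=cv2.cvtColor(c['img'],cv2.COLOR_RGB2HSV); m=cv2.inRange(h,(22,120,90),(35,255,255))
n,_,st,ce=cv2.connectedComponentsWithStats(m)
for i in range(1,n):
    if st[i,4]>100: print(st[i],ce[i],onz(c,ce[i],5),onz(c,ce[i],9))
print('cam',rays(c,[[280,210]]))
a=cam('top')
o=lambda x,y:(235+(x-400)/3,185+y/3)
print('deck corners',onz(a,[o(415,62),o(550,38),o(566,103),o(428,130)],60).round(1))
print('hole,lens',onz(a,[o(525,74),o(453,87)],60).round(1))
```

```text
1.2 [575.35738905 330.63537429 131.72634717] [[-0.9332, 0.3594, 0.0001], [0.3594, 0.9332, 0.0001], [-0.0, 0.0002, -1.0]] 51.35981242675285
[  74    0   59   80 3446] [102.69123622  42.51102728] [[427.88841334 257.83830518   5.        ]] [[429.17559094 259.27643478   9.        ]]
[ 256  179   41   40 1212] [276.1369637  198.33828383] [[576.81201249 330.87393086   5.        ]] [[575.88656061 331.22693507   9.        ]]
[ 495  216   65  147 4695] [536.69265176 286.39126731] [[727.37031472 508.8570285    5.        ]] [[724.2079458  506.56565231   9.        ]]
cam (array([514.52339799, 354.63328971, 274.22465051]), array([[ 0.25762758, -0.0869157 , -0.96249042]]))
deck corners [[586.7  82.3  60. ]
 [607.1 -43.1  60. ]
 [546.2 -56.7  60. ]
 [523.4  70.9  60. ]]
hole,lens [[573.8 -19.3  60. ]
 [562.8  47.4  60. ]]
```

View pics/w1.png

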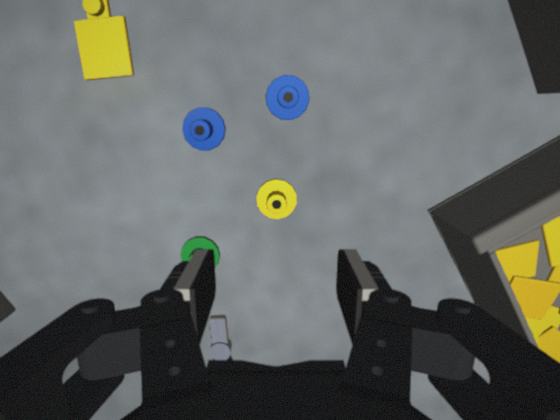

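The wrist view shows the yellow round tag at (276,198), midway between the fingers, with green at (200,252) and blue at (204,129) clear of them. Descending and gripping.

>>> {"fn": "play_rows", "kwargs": {"targets": [[[0.6, -0.001, 0.0005, 0.03, 0], [0.6, 0, 0, 0.03, 0], [0.6, 0, 0, 0.03, 0], [0.6, 0, 0, 0.02, 0], [0.6, 0, 0, 0.01, 0], [0.6, 0, 0, 0.004, 0], [0, 0, 0, 0, 0], [0, 0, 0, 0, 0], [0, 0, 0, 0, 0], [0, 0, 0, 0, 0], [0, 0, 0, 0, 0], [0, 0, 0, 0, 0]]]}}

```text
time: 2.3
ee_pos: [576.3, 332.7, 10.2]
tcp_rot: [[-0.933, 0.36, 0.002], [0.36, 0.933, 0.001], [-0.002, 0.002, -1.0]]
wrist_force: [-1.3, -0.0, 7.6]
opening: 13.6
finger_force: 19.9
```

>>> {"fn": "play_rows", "kwargs": {"targets": [[[0, 0, 0, -0.01, 0], [0, 0, 0, -0.03, 0], [0, 0, 0, -0.03, 0], [0, 0, 0, -0.03, 0], [0, 0, 0, -0.03, 0], [0, 0, 0, 0, 0], [0, 0, 0, 0, 0]]]}}

```text
time: 2.88
ee_pos: [576.4, 332.6, 141.6]
tcp_rot: [[-0.933, 0.36, 0.004], [0.36, 0.933, 0.002], [-0.003, 0.004, -1.0]]
wrist_force: [-0.3, 1.3, -1.5]
opening: 13.7
finger_force: 19.5
```

Run:
```python
from h import *
s=monitor.observe();print(s['time'],s['ee_pos'],s['wrist_force'],s['opening'],s['finger_force'])
c=cam('wrist');b=cam('side')
p=proj(b,s['ee_pos'])[0].astype(int);print(p)
A=cv2.resize(c['img'][100:400,130:430],(400,400))
x,y=np.clip(p-40,0,[480,340]);B=cv2.resize(b['img'][y:y+80,x:x+80],(400,400),interpolation=2)
cv2.imwrite('pics/w2.png',np.hstack([A,B])[:,:,::-1])
```

```text
2.8833 [576.38889644 332.64641521 141.59588227] [-0.26216133  1.28700854 -1.54546464] 13.67369256117786 19.546704590320587
[210 346]
```

View pics/w2.png

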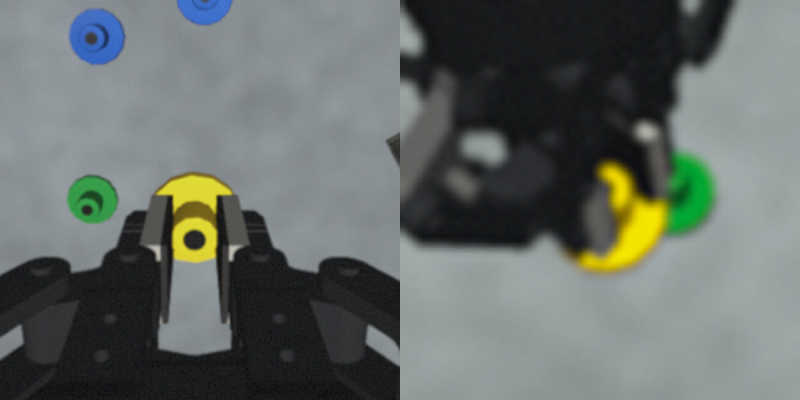

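The tag is held by its hub, seen at (193,238) in the left half with its disc below, and it hangs nearly level. Moving to the reader.

>>> {"fn": "play_rows", "kwargs": {"targets": [[[0, -0.0045, -0.0338, -0.005, 0], [0, -0.0045, -0.0338, -0.005, 0], [0, -0.0045, -0.0338, -0.005, 0], [0, -0.0045, -0.0338, -0.005, 0], [0, -0.0045, -0.0338, -0.005, 0], [0, -0.0045, -0.0338, -0.005, 0], [0, -0.0045, -0.0338, 0, 0], [0, -0.0045, -0.0338, 0, 0], [0, -0.0045, -0.0338, 0, 0], [0, -0.0045, -0.0338, 0, 0]]]}}

```text
time: 3.82
ee_pos: [494.3, -1.0, 167.7]
tcp_rot: [[-0.933, 0.359, -0.002], [0.359, 0.933, -0.0], [0.002, -0.001, -1.0]]
wrist_force: [0.5, -0.1, -1.0]
opening: 13.6
finger_force: 19.6
```

>>> {"fn": "play_rows", "kwargs": {"targets": [[[0, 0, 0, 0, -6], [0, 0, 0, 0, -6], [0, 0, 0, 0, -6], [0, 0, 0, 0, -6], [0, 0, 0, 0, -6], [0, 0, 0, 0, -0.6], [0, 0, 0, 0, 0]]]}}

```text
time: 4.4
ee_pos: [495.2, 0.4, 167.8]
tcp_rot: [[-0.987, -0.163, -0.002], [-0.163, 0.987, 0.0], [0.002, 0.0, -1.0]]
wrist_force: [-0.4, 0.6, 0.2]
opening: 13.6
finger_force: 19.6
```

Run:
```python
from h import *
s=monitor.observe();print(s['time'],s['ee_pos'],s['tcp_rot'].round(3).tolist())
c=cam('wrist');save(c,'w3.png')
h=cv2.cvtColor(c['img'],cv2.COLOR_RGB2HSV); m=cv2.inRange(h,(0,0,150),(180,60,255))
n,_,st,ce=cv2.connectedComponentsWithStats(m)
for i in range(1,n):
    if st[i,4]>30: print(st[i],ce[i].round(1),onz(c,ce[i],60).round(1))
np.savez('c3.npz',**{k:c[k] for k in c})
```

```text
4.4 [4.95194666e+02 3.79320011e-01 1.67839455e+02] [[-0.987, -0.163, -0.002], [-0.163, 0.987, 0.0], [0.002, 0.0, -1.0]]
[   19     0   315   211 30675] [177.1  83. ] [[424.6 -77.3  60. ]]
[   5   14   69  124 3432] [36.4 70.5] [[ 430.8 -172.3   60. ]]
[381  15  45  36 600] [403.7  33. ] [[369.7  63.8  60. ]]
[342  24  22  17 140] [352.5  32.5] [[375.1  31.   60. ]]
[  0  35  18  52 488] [ 5.6 56. ] [[ 424.5 -193.7   60. ]]
[418  37  44  40 834] [437.3  57.3] [[380.2  89.4  60. ]]
[382  70  26  27 295] [393.7  81.4] [[400.1  64.5  60. ]]
[451  70  22  30 247] [461.7  84.8] [[394.2 110.3  60. ]]
[  363    91   197   264 30621] [471.  227.1] [[489.8 146.2  60. ]]
[  0 142  38  30 242] [ 18.4 158.3] [[ 492.5 -185.1   60. ]]
[ 34 157  18  20 141] [ 42.8 166.3] [[ 495.5 -167.3   60. ]]
[245 157  29   2  42] [258.6 157.7] [[465.  -16.3  60. ]]
[  0 167  27  31 228] [  9.8 180.1] [[ 509.6 -191.9   60. ]]
[120 172  10  14  34] [124.5 177.9] [[ 494.4 -108.2   60. ]]
[246 189   2  53  89] [246.5 217. ] [[508.9 -18.5  60. ]]
[ 310  191   52   61 2215] [336.8 227.3] [[506.   47.8  60. ]]
[ 42 206  17  12  76] [ 50.3 211. ] [[ 528.1 -161.7   60. ]]
[187 211   8  18  88] [191.  218.9] [[517.  -58.2  60. ]]
[198 227  45  26 458] [224.5 243.9] [[532.2 -31.6  60. ]]
[353 263   9   8  50] [356.8 266.5] [[534.1  69.2  60. ]]
[ 56 267  35  24 197] [ 75.4 278.1] [[ 579.4 -142.2   60. ]]
[199 266   8   7  49] [202.4 268.8] [[554.9 -45.6  60. ]]
[ 45 284  19  18 134] [ 51.4 292.5] [[ 595.3 -161.2   60. ]]
[242 284   8  11  48] [246.9 287.7] [[565.  -10.2  60. ]]
[302 284   8  11  48] [304.1 287.7] [[557.8  33.1  60. ]]
[ 62 298  39  20 339] [ 82.6 307.4] [[ 604.2 -136.2   60. ]]
[528 348  21  19 157] [538.1 357.1] [[591.  239.5  60. ]]
[250 355  24   9 110] [262.5 359.2] [[627.1  11.5  60. ]]
[409 356  18   8  50] [418.  359.1] [[607.1 138.   60. ]]
```

View pics/w3.png

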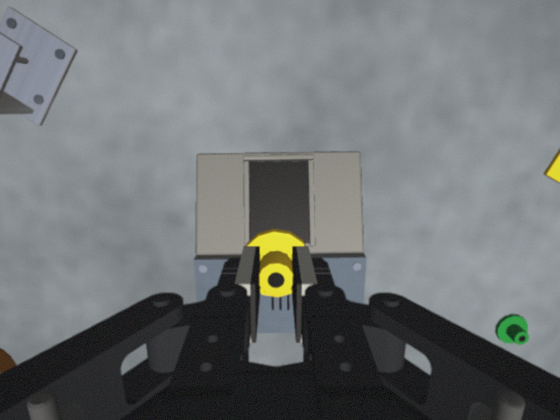

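The wrist view shows the black bay floor at columns 250–311, with the lip at row 158 and the deck edge at row 256, square to the tool. The tag at (276,270) hides the bay's upper end. I'll fix the bay's pose from the dark floor's lower corners and the deck features in the top view.

Run:
```python
from h import *
c=dict(np.load('c3.npz'))
g=cv2.cvtColor(c['img'],cv2.COLOR_RGB2GRAY)
m=(g<75).astype(np.uint8);k=np.zeros_like(m);k[150:228,225:335]=m[150:228,225:335]
n,l,st,ce=cv2.connectedComponentsWithStats(k);i=1+np.argmax(st[1:,4]);print(st[i])
ct=max(cv2.findContours((l==i).astype(np.uint8),0,1)[0],key=cv2.contourArea)
for r in(168,180,195,210,222):
    xs=np.where(l[r]==i)[0];print(r,xs.min(),xs.max())
x0,y0,w,h,_=st[i]
f=onz(c,[[x0,y0],[x0+w-1,y0]],29.06);print('front floor corners',f.round(1),'mid',f.mean(0),'width',np.hypot(*(f[1]-f[0])[:2]))
a=cam('top');g=cv2.cvtColor(a['img'],cv2.COLOR_RGB2GRAY)
for roi in((272,204,284,216),(248,208,258,219)):
    x0,y0,x1,y1=roi;p=g[y0:y1,x0:x1].astype(float);w=np.clip(p-np.median(p)-15,0,None)
    yy,xx=np.mgrid[y0:y1,x0:x1];uv=((xx*w).sum()/w.sum(),(yy*w).sum()/w.sum());print(uv,onz(a,uv,60).round(1),onz(a,uv,46).round(1))
```

```text
[ 249  160   60   68 3963]
168 249 307
180 250 308
195 250 307
210 250 308
222 250 308
front floor corners [[472.2 -24.3  29.1]
 [464.7  21.2  29.1]] mid [468.42021808  -1.51584222  29.06      ] width 46.14583621529364
(np.float64(nan), np.float64(nan)) [[nan nan nan]] [[nan nan nan]]
(np.float64(nan), np.float64(nan)) [[nan nan nan]] [[nan nan nan]]<stdin>:14: RuntimeWarning: invalid value encountered in scalar divide
```

>>> {"fn": "play_rows", "kwargs": {"targets": [[[0, -0.0028, 0.002, 0.02, 0], [0, 0, 0, 0.03, 0], [0, 0, 0, 0.03, 0], [0, 0, 0, 0.02, 0], [0, 0, 0, 0.006, 0], [0, 0, 0, 0.002, 0], [0, 0, 0, 0, 0]]]}}

```text
time: 5.08
ee_pos: [498.4, 3.1, 60.8]
tcp_rot: [[-0.986, -0.165, -0.0], [-0.165, 0.986, -0.0], [0.0, -0.0, -1.0]]
wrist_force: [-0.0, -0.1, 0.3]
opening: 13.6
finger_force: 19.6
```

>>> {"fn": "play_rows", "kwargs": {"targets": [[[0, 0, 0, 0.002, 0], [0, 0, 0, 0.001, 0], [0, 0, 0, 0, 0]]]}}

```text
time: 5.33
ee_pos: [498.8, 3.0, 58.4]
tcp_rot: [[-0.986, -0.165, 0.002], [-0.165, 0.986, 0.0], [-0.002, -0.0, -1.0]]
wrist_force: [0.1, 0.3, -0.2]
opening: 13.4
finger_force: 19.6
```

>>> {"fn": "play_rows", "kwargs": {"targets": [[[0, 0, 0, 0.002, 0], [0, 0, 0, 0.002, 0], [0, 0, 0, 0, 0]]]}}

```text
time: 5.58
ee_pos: [497.9, 2.7, 53.7]
tcp_rot: [[-0.986, -0.165, -0.0], [-0.165, 0.986, -0.0], [0.0, -0.0, -1.0]]
wrist_force: [-1.8, -1.1, 6.9]
opening: 13.3
finger_force: 20.4
```

>>> {"fn": "play_rows", "kwargs": {"targets": [[[0.25, 0, 0, 0, 0], [0.35, 0, 0, 0, 0], [0.35, 0, 0, 0, 0], [0.35, 0, 0, 0, 0], [0.35, 0, 0, -0.01, 0], [0.35, 0, 0, -0.03, 0], [0.35, 0, 0, -0.04, 0], [0.35, 0.03, 0, -0.02, 0], [0.5, 0.03, 0, 0, 0], [0.5, 0, 0, 0, 0]]]}}

```text
time: 6.42
ee_pos: [434.0, -8.3, 155.1]
tcp_rot: [[-0.986, -0.164, -0.002], [-0.164, 0.986, -0.001], [0.002, -0.001, -1.0]]
wrist_force: [-1.6, 0.3, -0.4]
opening: 43.2
finger_force: 0.0
```

Run:
```python
from h import *
s=monitor.observe();print(s['time'],s['ee_pos'],s['tcp_rot'].round(3).tolist())
c=cam('wrist');b=cam('side')
np.savez('c4.npz',**c)
A=cv2.resize(c['img'],(560,420))
B=cv2.resize(b['img'][195:285,245:295+45],(420//1,398),interpolation=2)[:, :240*1]
B=cv2.resize(b['img'][200:290,255:335],(240,270),interpolation=2)
B=np.vstack([B,np.zeros((150,240,3),np.uint8)])
cv2.imwrite('pics/w4.png',np.hstack([A,B])[:,:,::-1])
h=cv2.cvtColor(c['img'],cv2.COLOR_RGB2HSV); m=cv2.inRange(h,(22,120,60),(35,255,255))
n,_,st,ce=cv2.connectedComponentsWithStats(m)
for i in range(1,n):
    if st[i,4]>300: print(st[i],ce[i].round(1),onz(c,ce[i],45).round(1))
```

```text
6.4167 [433.99909682  -8.27630341 155.11285151] [[-0.986, -0.164, -0.002], [-0.164, 0.986, -0.001], [0.002, -0.001, -1.0]]
[541 217  19  38 401] [552.8 238.5] [[427.3 205.1  45. ]]
[ 256  265   41   43 1316] [276.1 285.7] [[499.5   3.2  45. ]]
```

View pics/w4.png

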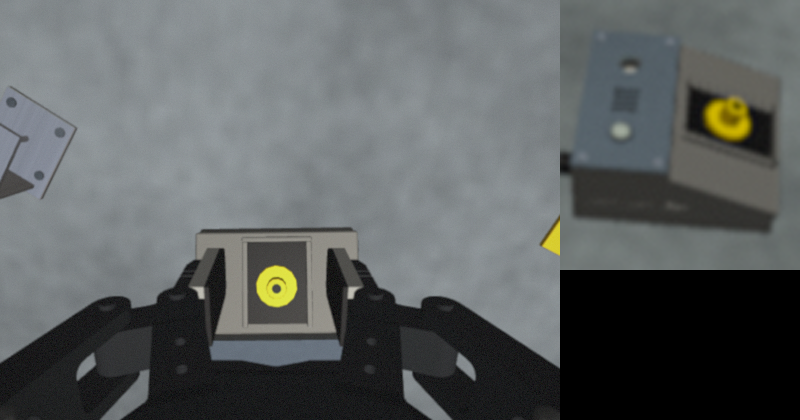

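The tag lies flat, hub up, in the middle of the bay at wrist (276,287). The side crop shows the hole at (630,66) and the lens at (620,130). Next I'll get a close view of the hole from above.

>>> {"fn": "play_rows", "kwargs": {"targets": [[[0.5, -0.0315, 0, -0.012, 0], [0.5, -0.0315, 0, -0.012, 0], [0.5, -0.0315, 0, -0.012, 0], [0.5, -0.0315, 0, -0.012, 0], [0.5, 0, 0, 0, 0], [0.5, 0, 0, 0, 0]]]}}

```text
time: 7.02
ee_pos: [565.4, 14.7, 201.5]
tcp_rot: [[-0.986, -0.166, 0.001], [-0.166, 0.986, 0.001], [-0.001, 0.0, -1.0]]
wrist_force: [-1.7, 0.1, -0.5]
opening: 42.7
finger_force: 0.0
```

Run:
```python
from h import *
s=monitor.observe();print(s['time'],s['ee_pos'],s['tcp_rot'].round(3).tolist())
c=cam('wrist');np.savez('c5.npz',**c);a=cam('side')
e=np.array([575,-19,60.]);print(proj(c,e),proj(c,e+[-11,67,0]))
p=proj(c,e)[0].astype(int)
g=cv2.cvtColor(c['img'],cv2.COLOR_RGB2GRAY)
x,y=p-40;B=cv2.resize(c['img'][max(y,0):y+80,max(x,0):x+80],(420,420),interpolation=2)
q=proj(a,e)[0].astype(int);print(q)
A=cv2.resize(a['img'][q[1]-20:q[1]+20,q[0]-16:q[0]+16],(336,420),interpolation=2)
cv2.imwrite('pics/w5.png',np.hstack([B,A])[:,:,::-1]);print(x,y)
# pin: dark handle in side view
a2=cam('top')
h=cv2.cvtColor(a['img'],cv2.COLOR_RGB2GRAY);m=(h<50).astype(np.uint8);k=np.zeros_like(m);k[145:190,345:385]=m[145:190,345:385]
n,l,st,ce=cv2.connectedComponentsWithStats(k);i=1+np.argmax(st[1:,4]);print('side',st[i],ce[i])
ys,xs=np.where(l==i);print([(r,xs[ys==r].mean(),xs[ys==r].min(),xs[ys==r].max()) for r in range(ys.min(),ys.max()+1,3)])
h=cv2.cvtColor(a2['img'],cv2.COLOR_RGB2GRAY);m=(h<45).astype(np.uint8);k=np.zeros_like(m);k[250:280,340:370]=m[250:280,340:370]
n,l,st,ce2=cv2.connectedComponentsWithStats(k);j=1+np.argmax(st[1:,4]);print('top',st[j],ce2[j])
```

```text
7.0167 [565.43533635  14.66527769 201.49107925] [[-0.986, -0.166, 0.001], [-0.166, 0.986, 0.001], [-0.001, 0.0, -1.0]]
[[232.4065928  196.66077362]] [[316.14481706 196.99126046]]
[278 219]
192 156
side [358 154  10  22 135] [362.84444444 164.65185185]
[(154, np.float64(364.0), np.int64(363), np.int64(365)), (157, np.float64(364.5), np.int64(362), np.int64(367)), (160, np.float64(364.0), np.int64(361), np.int64(367)), (163, np.float64(363.5), np.int64(361), np.int64(366)), (166, np.float64(362.5), np.int64(360), np.int64(365)), (169, np.float64(362.0), np.int64(359), np.int64(365)), (172, np.float64(361.0), np.int64(358), np.int64(364)), (175, np.float64(362.5), np.int64(361), np.int64(364))]
top [348 260   9   6  36] [351.75       262.30555556]
```

View pics/w5.png

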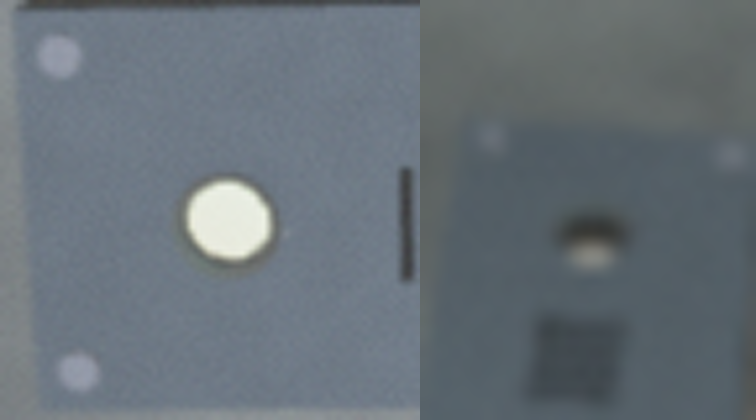

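The hole with the white button showing is at crop (230,220), which is wrist pixel (235.8,197.9). Computing hole and pin positions.

Run:
```python
from h import *
c=dict(np.load('c5.npz'))
g=cv2.cvtColor(c['img'],cv2.COLOR_RGB2GRAY)
m=(g>170).astype(np.uint8)
n,l,st,ce=cv2.connectedComponentsWithStats(m)
for i in range(1,n):
    if abs(ce[i]-[235,198]).max()<8 or abs(ce[i]-[316,197]).max()<15: print(st[i],ce[i],onz(c,ce[i],58).round(1),onz(c,ce[i],60).round(1))
a=cam('side');t=cam('top')
# axis from two views: handle centroid in side rays & top ray
for z in(85,105,125): print(z,onz(a,[[364.5,156],[363.5,163],[362,169]],z).round(1).tolist(), onz(t,[[350.5,261.9],[351.75,262.3]],z).round(1).tolist())
```

```text
[228 191  15  14 177] [235.02259887 197.53672316] [[575.9 -17.   58. ]] [[575.4 -16.8  60. ]]
[312 192  14  14 155] [318.63870968 198.4516129 ] [[565.3  50.6  58. ]] [[564.9  50.2  60. ]]
85 [[424.1, -271.2, 85.0], [423.1, -241.0, 85.0], [423.8, -215.6, 85.0]] [[425.7, -215.6, 85.0], [424.6, -218.9, 85.0]]
105 [[423.8, -241.6, 105.0], [422.9, -212.4, 105.0], [423.6, -188.0, 105.0]] [[425.9, -211.9, 105.0], [424.8, -215.2, 105.0]]
125 [[423.6, -212.0, 125.0], [422.7, -183.8, 125.0], [423.3, -160.3, 125.0]] [[426.1, -208.2, 125.0], [425.0, -211.4, 125.0]]
```

>>> {"fn": "play_rows", "kwargs": {"targets": [[[0.6, 0.0221, -0.0252, 0, 0], [0.6, 0.0221, -0.0252, 0, 0], [0.6, 0.0221, -0.0252, 0, 0], [0.6, 0.0221, -0.0252, 0, 0], [0.6, 0.0221, -0.0252, 0, 0], [0.6, 0.0221, -0.0252, 0, 0], [0.6, 0.0221, -0.0252, 0, 0], [0.6, 0.0221, -0.0252, 0, 0], [0.6, 0, 0, 0, 0], [0.6, 0, 0, 0, 0]]], "grip_force": 60}}

```text
time: 8.1
ee_pos: [420.8, -215.7, 201.8]
tcp_rot: [[-0.987, -0.161, -0.0], [-0.161, 0.987, -0.0], [0.0, -0.0, -1.0]]
wrist_force: [0.3, 1.0, 0.4]
opening: 51.0
finger_force: 0.0
```

Run:
```python
from h import *
s=monitor.observe();print(s['time'],s['ee_pos'],s['tcp_rot'].round(3).tolist(),s['joint_pos'].round(2))
c=cam('wrist');np.savez('c6.npz',**c);save(c,'w6.png')
print(proj(c,[[424,-212,125],[424,-212,50]]))
```

```text
8.1 [ 420.76129015 -215.74731149  201.76928674] [[-0.987, -0.161, -0.0], [-0.161, 0.987, -0.0], [0.0, -0.0, -1.0]] [ 0.42  0.31 -0.05  1.99  0.02  0.84  2.08]
[[280.24036891 220.86851528]
 [279.2509502  194.03231023]]
```

View pics/w6.png

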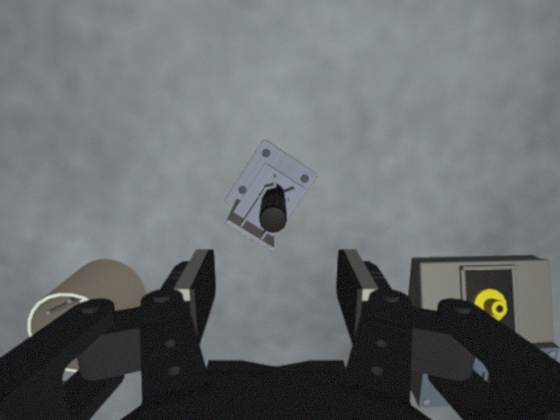

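The wrist view shows the pin's round black top at (273,218), midway between the fingers. The bracket lies below it and the mug at (90,300) is clear.

Run:
```python
from h import *
c=dict(np.load('c6.npz'))
g=cv2.cvtColor(c['img'],cv2.COLOR_RGB2GRAY)
m=(g<62).astype(np.uint8);k=np.zeros_like(m);k[180:240,250:300]=m[180:240,250:300]
n,l,st,ce=cv2.connectedComponentsWithStats(k);i=1+np.argmax(st[1:,4]);ys,xs=np.where(l==i);print(st[i])
for r in range(186,236,4): q=xs[ys==r]; print(r,(q.min(),q.max()) if len(q) else '')
print(onz(c,[[272.5,218],[272.5,217],[273,218.5]],125).round(1))
```

```text
[260 185  26  47 966]
186 (np.int64(277), np.int64(279))
190 (np.int64(267), np.int64(283))
194 (np.int64(265), np.int64(283))
198 (np.int64(262), np.int64(283))
202 (np.int64(262), np.int64(284))
206 (np.int64(261), np.int64(284))
210 (np.int64(261), np.int64(285))
214 (np.int64(260), np.int64(285))
218 (np.int64(260), np.int64(285))
222 (np.int64(260), np.int64(285))
226 (np.int64(262), np.int64(283))
230 (np.int64(265), np.int64(278))
234 
[[ 422.9 -217.2  125. ]
 [ 422.3 -217.3  125. ]
 [ 423.2 -216.8  125. ]]
```

>>> {"fn": "play_rows", "kwargs": {"targets": [[[0.6, -0.002, -0.001, 0.03, 0], [0.6, 0, 0, 0.03, 0], [0.6, 0, 0, 0.03, 0], [0.6, 0, 0, 0.02, 0], [0.6, 0, 0, 0.005, 0], [0.6, 0, 0, 0, 0], [0, 0, 0, 0, 0], [0, 0, 0, 0, 0], [0, 0, 0, 0, 0], [0, 0, 0, 0, 0], [0, 0, 0, 0, 0]]], "grip_force": 60}}

```text
time: 9.07
ee_pos: [425.4, -215.2, 87.8]
tcp_rot: [[-0.986, -0.165, 0.002], [-0.165, 0.986, -0.001], [-0.002, -0.001, -1.0]]
wrist_force: [0.6, -0.4, 8.3]
opening: 16.7
finger_force: 58.7
```

>>> {"fn": "play_rows", "kwargs": {"targets": [[[0, 0, 0, -0.005, 0], [0, 0, 0, -0.008, 0], [0, 0, 0, -0.01, 0], [0, 0, 0, -0.012, 0], [0, 0, 0, -0.012, 0], [0, 0, 0, -0.012, 0], [0, 0, 0, -0.016, 0], [0, 0, 0, -0.02, 0], [0, 0, 0, -0.02, 0], [0, 0, 0, 0, 0], [0, 0, 0, 0, 0]]]}}

```text
time: 9.98
ee_pos: [424.7, -215.0, 203.0]
tcp_rot: [[-0.986, -0.165, 0.002], [-0.165, 0.986, -0.001], [-0.002, -0.001, -1.0]]
wrist_force: [0.3, -0.7, -1.1]
opening: 16.2
finger_force: 58.6
```

Run:
```python
from h import *
s=monitor.observe();print(s['time'],s['ee_pos'],s['tcp_rot'].round(3).tolist(),s['opening'])
c=cam('wrist');b=cam('side')
e=s['ee_pos'];p=proj(b,e-[0,0,83]);print(p,proj(b,e+[0,0,20]),proj(c,e-[0,0,83]))
x,y=p[0].astype(int)
A=cv2.resize(c['img'][90:370,160:400],(360,420))
B=cv2.resize(b['img'][y-70:y+35,x-55:x+55],(440,420),interpolation=2)
cv2.imwrite('pics/w7.png',np.hstack([A,B])[:,:,::-1]);print(x-55,y-70)
np.savez('c7.npz',**c);np.savez('s7.npz',**b)
```

```text
9.9833 [ 424.69739957 -214.95576894  202.983025  ] [[-0.986, -0.165, 0.002], [-0.165, 0.986, -0.001], [-0.002, -0.001, -1.0]] 16.20142380599543
[[363.83189144 156.98974228]] [[371.0133779  117.61068411]] [[275.36879055 212.05011407]]
308 86
```

View pics/w7.png

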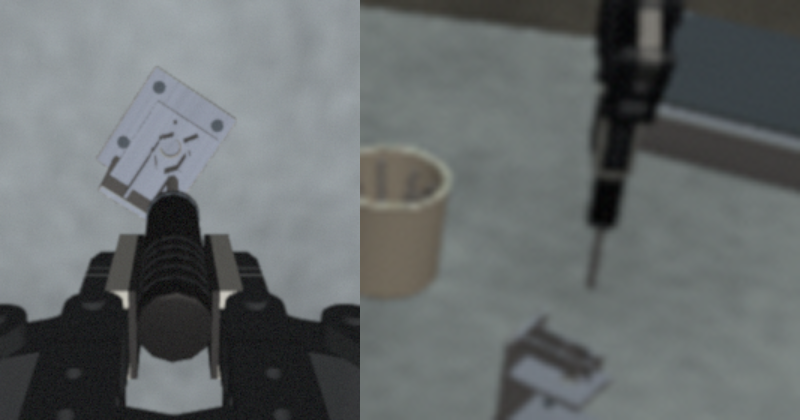

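The pin is free and upright in the grip: the tip shows at side pixel (366,158) and wrist pixel (275,210), close to where I predicted for directly under the tool. Carrying it over the hole.

Run:
```python
from h import *
c=dict(np.load('c7.npz'));b=dict(np.load('s7.npz'))
for z in(116,120,124): print(z,onz(c,[[274.7,208],[274.7,210]],z).round(1).tolist(),onz(b,[365.8,158],z).round(1))
# shank line in side view: darkest columns
g=cv2.cvtColor(b['img'],cv2.COLOR_RGB2GRAY).astype(int)
for r in range(130,162,2): print(r,g[r,356:376].argmin()+356,g[r,356:376].min(),end=' | ')
```

```text
116 [[423.2, -215.7, 116.0], [424.5, -215.4, 116.0]] [[ 419.9 -218.1  116. ]]
120 [[422.1, -215.8, 120.0], [423.4, -215.6, 120.0]] [[ 419.8 -212.2  120. ]]
124 [[421.0, -216.0, 124.0], [422.3, -215.8, 124.0]] [[ 419.8 -206.3  124. ]]
130 368 43 | 132 368 10 | 134 369 5 | 136 368 6 | 138 370 4 | 140 367 5 | 142 368 32 | 144 367 70 | 146 367 75 | 148 367 75 | 150 366 73 | 152 366 71 | 154 366 77 | 156 365 74 | 158 365 94 | 160 358 107 |
```

>>> {"fn": "play_rows", "kwargs": {"targets": [[[0, -0.0229, 0.0213, 0, 0], [0, -0.0229, 0.0213, 0, 0], [0, -0.0229, 0.0213, 0, 0], [0, -0.0229, 0.0213, 0, 0], [0, -0.0229, 0.0213, 0, 0], [0, -0.0229, 0.0213, 0, 0], [0, -0.0229, 0.0213, 0, 0], [0, -0.0229, 0.0213, 0, 0], [0, 0, 0, 0.02, 0], [0, 0, 0, 0.025, 0], [0, 0, 0, 0, 0], [0, 0, 0, 0, 0]]]}}

```text
time: 11.08
ee_pos: [575.5, -16.6, 155.0]
tcp_rot: [[-0.986, -0.166, -0.005], [-0.166, 0.986, -0.0], [0.005, 0.001, -1.0]]
wrist_force: [-0.3, -0.2, 0.1]
opening: 16.7
finger_force: 58.6
```

Run:
```python
from h import *
s=monitor.observe();print(s['time'],s['ee_pos'],s['wrist_force'])
c=cam('wrist');b=cam('side');np.savez('c8.npz',**c);np.savez('s8.npz',**b)
print(proj(b,[[575,-17,60],s['ee_pos']-[0,0,83]]),proj(c,[[575,-17,60],s['ee_pos']-[0,0,83]]))
A=cv2.resize(c['img'][150:270,220:330],(385,420),interpolation=2)
B=cv2.resize(b['img'][180:240,250:305],(385,420),interpolation=2)
cv2.imwrite('pics/w8.png',np.hstack([A,B])[:,:,::-1])
```

```text
11.0833 [575.45755648 -16.63874671 155.03717238] [-0.34693664 -0.16339306  0.06427444]
[[278.22605523 220.3466679 ]
 [278.02942103 216.32844617]] [[274.7629428  207.39021832]
 [275.14340674 212.94496786]]
```

View pics/w8.png

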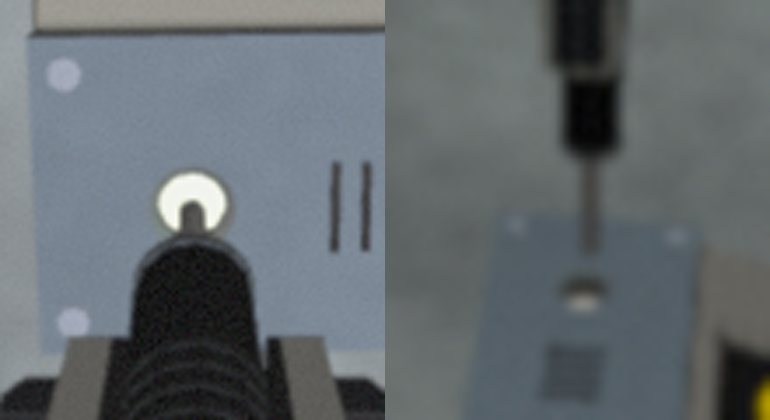

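The wrist crop shows the tip on the hole's centre at (192,204) while still about 13 mm above the deck. The side crop shows the tip at (592,250) against the hole at (583,293). Both mean the tip is about 3 mm short toward the robot, so I'm correcting and going in.

>>> {"fn": "play_rows", "kwargs": {"targets": [[[0, -0.003, 0, 0, 0], [0, 0, 0, 0, 0], [0, 0, 0, 0.006, 0], [0, 0, 0, 0.006, 0], [0, 0, 0, 0.005, 0], [0, 0, 0, 0.004, 0], [0, 0, 0, 0, 0]]]}}

```text
time: 11.77
ee_pos: [579.2, -16.0, 134.4]
tcp_rot: [[-0.986, -0.166, -0.002], [-0.166, 0.986, -0.0], [0.002, 0.0, -1.0]]
wrist_force: [-0.3, -0.7, 0.1]
opening: 16.4
finger_force: 58.6
```

>>> {"fn": "play_rows", "kwargs": {"targets": [[[0, 0, 0, 0.003, 0], [0, 0, 0, 0.003, 0], [0, 0, 0, 0.002, 0], [0, 0, 0, 0, 0], [0, 0, 0, 0, 0]]]}}

```text
time: 12.18
ee_pos: [580.1, -16.0, 127.7]
tcp_rot: [[-0.986, -0.165, 0.0], [-0.165, 0.986, 0.0], [-0.0, -0.0, -1.0]]
wrist_force: [-0.4, -0.2, 1.8]
opening: 16.4
finger_force: 58.6
```

>>> {"fn": "play_rows", "kwargs": {"targets": [[[0, 0, 0, 0.002, 0], [0, 0, 0, 0.002, 0], [0, 0, 0, 0.001, 0], [0, 0, 0, 0, 0], [0, 0, 0, 0, 0]]]}}

```text
time: 12.6
ee_pos: [580.7, -15.9, 124.0]
tcp_rot: [[-0.986, -0.165, 0.002], [-0.165, 0.986, 0.0], [-0.002, -0.0, -1.0]]
wrist_force: [-2.4, 0.6, 16.3]
opening: 16.6
finger_force: 60.6
```

>>> {"fn": "play_rows", "kwargs": {"targets": [[[0, 0, 0, 0, 0], [0, 0, 0, 0, 0], [0, 0, 0, 0, 0], [0, 0, 0, 0, 0], [0, 0, 0, 0, 0], [0, 0, 0, 0, 0]]]}}

```text
time: 13.1
ee_pos: [580.7, -15.9, 124.1]
tcp_rot: [[-0.986, -0.165, 0.002], [-0.165, 0.986, 0.0], [-0.002, -0.0, -1.0]]
wrist_force: [-1.7, -0.6, 15.3]
opening: 16.7
finger_force: 60.6
```

Run:
```python
from h import *
s=monitor.observe();print(s['time'],s['ee_pos'],s['wrist_force'],s['moment'],s['opening'])
c=cam('wrist');b=cam('side')
A=cv2.resize(c['img'][50:330,140:420],(400,400))
B=cv2.resize(b['img'][180:290,245:350],(390,400),interpolation=2)
cv2.imwrite('pics/w9.png',np.hstack([A,B])[:,:,::-1])
```

```text
13.1 [580.71421057 -15.89540097 124.0722311 ] [-1.71221294 -0.61477198 15.26242146] [-0.01721225  0.78592341 -0.02374763] 16.664101753251657
```

View pics/w9.png

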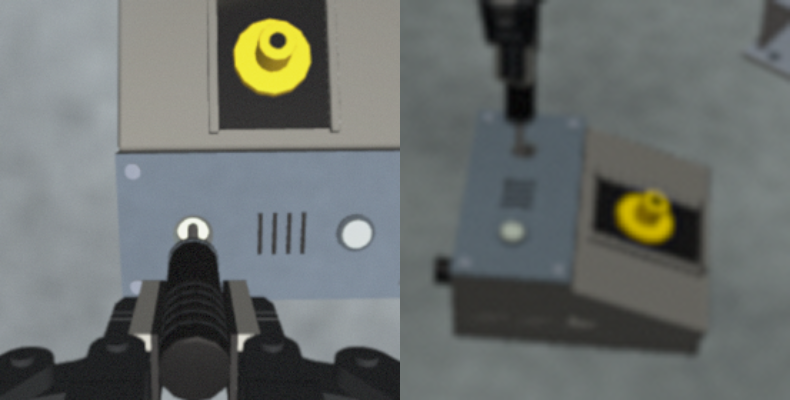

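The shank stands in the hole on the white button at (193,232). The force holds steady at 15 N after about 4 mm of travel, and the tag lies flat in the bay at (272,57). Handing in.

```bash
python3 -c "
from rig import close_job
print(close_job())"
```

```text
the job is handed in; nothing more can be done
None
```

The round yellow tag is lying hub up in the read bay, and the gripped reset pin is holding the enrol button down at a steady 15 N; the job was handed in after about 13 s of robot time, and no verdict came back.

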